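# Start the spindle nut on the bench bearing press

## Robot

A 6-joint arm with a two-finger parallel gripper is mounted at the origin on the work surface. World frame = base frame: x ahead of the robot, y to its left, z up, the work surface at z = 0. Lengths are in m, angles in rad, forces in N, time in s.
With the tool pointing down it reaches from about 0.25 to 0.775 m from the base axis. Payload 8.9 kg.
Tool frame: the origin (TCP) lies on the centre line of the jaws, within the pads' length; the fingertips stand 19 mm ahead of it and the grasp point (between the pads) is the TCP; z points along the fingers, y is the line along which they close (so a half turn about z gives the same grasp; the last joint's range is limited). The gripper opens to 85 mm and grips with 20 to 120 N. Pads are 22 mm wide; open, the fingers measure 114 mm over their backs; the gripper's body (76 mm by 85 mm) begins 54 mm behind the grasp point. The pads swing forward as they close: fully open they stand 13 mm farther back than shut.
Start: joints at [1.08, 0.291, -0.153, 1.127, 0, 1.431], TCP at [0.181, 0.493, 0.25] pointing down, gripper open.
Joint ranges: [-2.52, 2.52], [-0.91, 1.74], [-1.3, 1.37], [-1.96, 2.02], [-1.52, 1.47], [-3.14, 3.14]. Speed limits (rad/s): [2.22, 2.22, 2.79, 3.14, 3.14, 3.14].

## Interface

Orientations are given as a rotation vector (axis times angle).
In Python, from cell import robot, vision gives the robot as it stands.
- The arm moves only by the tool jog_arm, never from a script. Its argument "motion" is a list of rows, each a list of 7 numbers: the shift along the tool's x, y, z each as a share of 0.03 m, from -1 to 1, then the turn, a rotation vector about the tool's x, y, z each as a share of 5 degrees, from -1 to 1, then the opening, from 0 (shut) to 1 (fully open). In form: [[x, y, z, rx, ry, rz, fingers], ...]. A call has 1 to 8 rows; each row shifts and turns the commanded pose from where the row before left it, along the tool's axes as they then stand; what a row does not reach is not made up. A row lasts 1/12 s, in which the tool goes at most 41.7 mm and 7.16 degrees, less where a joint would pass 70% of its speed; a pose out of reach is approached as far as the arm can. A call with a number of a shift or a turn outside -1 to 1 is refused whole. A call with a gripper value outside its range is refused whole. The fingers move at their own pace and stop on an object; "newtons" is the grip in N (left out, the last holds). Time passes only in rows, so rows that do not move let the fingers close. It gives the time, the measured TCP pose, the force, the opening and the grip force at its end, in the units of the state.
- robot.sense(): the state, without advancing time (a new reading comes with each control period).
- vision.capture(name): name is "scene" or "side" or "wrist"; returns (picture, depth): 400x640x3 uint8, blue, green, red; 400x640 float32, m along the optical axis (not along the pixel's ray), 0 where there is no reading.
- vision.camera_params(name): a dict with "fx", "fy", "cx", "cy" (pixels), "rvec" (rotation vector, rad) and "tvec" (3), from world to camera coordinates, as OpenCV has them. Camera axes: x right, y down, z forward; pixel columns grow to the right and rows downward; lengths in m; the calibration is good to about 2 mm. A picture is of the moment at which its call begins: read the wrist's pose just before it. camera_params takes no time and is no camera call; for the wrist camera it gives the pose at the moment of the call.
- robot.job_done(): hands the job in; it is judged then, once.
The state is a dict: "clock": time; "qpos": joint angles; "joint_velocities": joint speeds; "joint_torque": joint torques, N m; "position": TCP position; "ee_rot": TCP orientation; "contact_force": force on the tool from outside, world axes, zero at the start; "wrist_torque": the same for the moment, N m; "finger_gap": finger opening in m; "finger_force": force on a finger pad.
Only numpy, scipy, OpenCV 4.12 (cv2) and the standard library are available. Lean on these libraries where they do the work, as an engineer would, in place of code of your own. Each camera call takes 0.05 s, during which the arm holds its last target. There are 200 camera calls.

## Task

Fetch the big hexagon nut and slide it down over the plain nose of the upright press spindle. Start it by feel: with the nut resting on the end of the thread, turn it backward (counter-clockwise from above) until it drops into the thread, then forward (clockwise) one full turn and no more. Finish with the gripper still holding the started nut, and do not disturb the other things on the bench.

Things in the scene. Friction and masses are not known exactly. Their poses are not given: they have to be found in the camera images.
- nut: The nut to start: largest hexagon nut, steel, 46 mm across flats, 53 over corners, 45 tall, 0.4 kg, upright on the bench. 25 mm bore with right-hand thread of 6 mm pitch, 1 mm play. Origin: centre of its underside; z up its axis; x square to one of the flats. Its thread begins at the underside in direction x. Fingers opened to 50 mm turn it by its flats and let it slide.
- nut_mark (a point): Centre of the 4 mm dark oil hole in the nut's top face, 20 mm from the axis in the nut's x direction: it shows above which side the nut's thread begins.
- press: Bearing press, fixed: grey base plate 150 x 150 x 12 mm, then 90 mm cup, 120 mm grooved pulley (top at 72), rings (top at 86), and an upright spindle in the centre with a right-hand single-start thread, 30 mm over crests, 6 mm pitch, up to 122 mm above the bench, where it ends bluntly. Origin: centre of the base plate's underside; z up; x points to the thread's blunt end.
- nose_top (a point): Top of the spindle, on its axis, 167 mm above the bench. Above the thread the spindle is a plain nose, 23 mm diameter from 122 to 160 mm, then tapering to 15 mm at the top.
- thread_end (a point): On the spindle axis, level with the thread's blunt end (122 mm above the bench). With the nut's x turned counter-clockwise from above by a (0 to 1 turn) from the press's x, the nut rests unscrewed 6 mm x (1 - a) below this point (up to 2 mm lower as it leans). Turned backward it climbs to this point, drops to 6 mm below within 20 degrees, and is in the thread: a clockwise turn sinks it 6 mm.
- small_nut: Bystander, to be left alone: a smaller hexagon nut, 30 mm across flats, 24 mm tall.
- sleeve: Bystander, to be left alone: a plain round steel sleeve, 46 mm diameter, 32 mm tall, bore 33 mm.
- bearing: Bystander, to be left alone: a ball bearing lying flat, 52 mm diameter, 15 mm tall.
- spanner: Bystander, to be left alone: a spanner 240 mm long, lying flat.
- mallet: Bystander, to be left alone: a hammer 260 mm long, lying flat.
- oil_can: Bystander, to be left alone: an upright can, 54 mm diameter, 150 mm tall.
Not all that is in view belongs to the job. Leave any green look-alike of the nut alone.

How it is judged:
By the outcome, as a careful person would: the job done as asked, in the order asked, and still so for the second after the job is handed in, while the arm keeps its last pose, push and grip.
It also fails if it takes over 70 s, if anything falls off the work surface, if the arm or the gripper's body presses on something with over 40 N, if the wrist force passes 120 N, or if a joint passes its speed limit or range.

## Working session

There is one attempt and no reset: what is moved stays moved. The work goes in short steps, Python scripts to look and compute and a tool call to move; the robot and the scene stay as the last step left them, time stands still between calls to the robot, and variables do not carry over. Pictures are saved under pics/ and viewed, at most 10 in all, crops included, and the job is handed in when it is done.

Besides the shell and the picture viewer there is one more tool, called by a JSON object that holds its "name" and its "arguments", one argument or row to a line. jog_arm: Moves the arm, as the interface text tells. Its arguments: {"type":"object","properties":{"motion":{"type":"array"},"newtons":{"type":"number"}},"required":["motion"]}

```bash
ls; mkdir -p pics
cat > h.py <<'E'
import numpy as np, cv2
from cell import robot, vision
def cam(n):
    p=vision.camera_params(n); R=cv2.Rodrigues(np.array(p["rvec"],float))[0]; t=np.array(p["tvec"],float).ravel()
    return p,R,t
def ray(c,u,v,z):
    p,R,t=c; d=R.T@np.array([(u-p["cx"])/p["fx"],(v-p["cy"])/p["fy"],1]); o=-R.T@t
    return o+d*(z-o[2])/d[2]
def proj(c,P):
    p,R,t=c; q=R@np.array(P)+t; return q[0]/q[2]*p["fx"]+p["cx"],q[1]/q[2]*p["fy"]+p["cy"]
def cloud(c,dep):
    p,R,t=c; v,u=np.mgrid[:400,:640]; X=np.stack([(u-p["cx"])/p["fx"]*dep,(v-p["cy"])/p["fy"]*dep,dep],-1)
    return (X-t)@R
E
python3 - <<'E'
from h import *
s=robot.sense(); print({k:np.round(v,3) for k,v in s.items()})
for n in("scene","side","wrist"):
    c=cam(n); print(n,np.round(-c[1].T@c[2],3),c[0]["fx"])
    im,d=vision.capture(n); cv2.imwrite(f"pics/{n}0.png",im); np.save(f"{n}0.npy",d)
a=[cv2.imread(f"pics/{n}0.png") for n in("scene","side")]
E
```

```text
pics
{'clock': np.float64(0.0), 'qpos': array([ 1.08 ,  0.291, -0.154,  1.127,  0.   ,  1.432]), 'joint_velocities': array([-0.   ,  0.001,  0.001,  0.001, -0.   ,  0.002]), 'joint_torque': array([-1.0000e-03, -5.3714e+01,  3.3138e+01,  1.6000e-02, -0.0000e+00,
       -0.0000e+00]), 'position': array([0.181, 0.492, 0.25 ]), 'ee_rot': array([-5.500e-01, -3.093e+00,  2.000e-03]), 'contact_force': array([-0.501,  0.595,  0.581]), 'wrist_torque': array([-0.021,  0.017, -0.045]), 'finger_force': np.float64(0.0), 'finger_gap': np.float64(0.085)}
scene [0.876 0.455 1.006] 454.583525756066
side [ 0.425 -0.735  0.683] 377.59304075810974
wrist [0.103 0.521 0.373] 349.1653691201876
```

View pics/scene0.png

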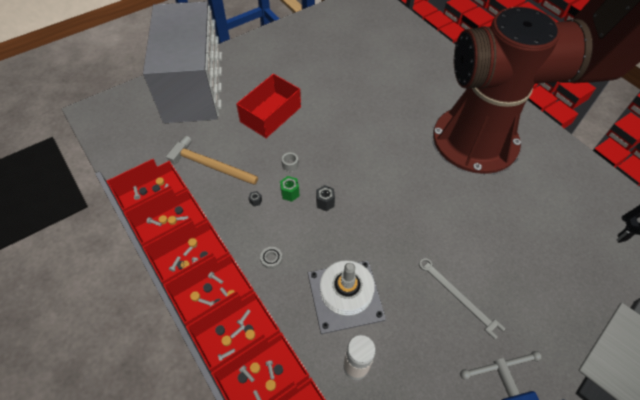

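View pics/side0.png

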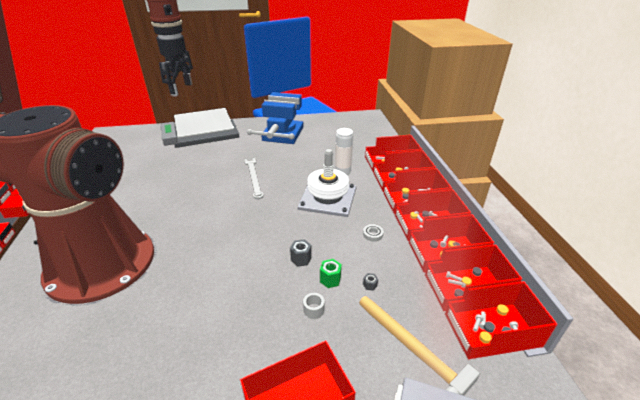

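The steel nut is at scene (326,198) / side (301,252), and its green look-alike is at scene (290,188). The press spindle tip is at scene (349,266) / side (328,152). I'll measure these next.

Run:
```python
from h import *
for n,nu,pr,ns in(("scene",(326,192),(347,290),(349,266)),("side",(301,245),(328,185),(328,152))):
    c=cam(n); print(n,"nut",ray(c,*nu,.045).round(3),"nose",ray(c,*ns,.167).round(3))
    im=cv2.imread(f"pics/{n}0.png"); W=cloud(c,np.load(f"{n}0.npy"))
    g=ray(c,*nu,.045)
    m=(W[...,2]>.041)&(W[...,2]<.05)&(np.hypot(W[...,0]-g[0],W[...,1]-g[1])<.04)
    P=W[m]; print("nut top pts",m.sum(),P.mean(0).round(4),(P.min(0)+P.max(0))/2,np.ptp(P,axis=0).round(3))
    g=ray(c,*ns,.167)
    m=(W[...,2]>.092)&(W[...,2]<.18)&(np.hypot(W[...,0]-g[0],W[...,1]-g[1])<.03)
    P=W[m]; print("spindle",m.sum(),P.mean(0).round(4),P.max(0).round(3),P.min(0).round(3))
    m=(W[...,2]>.064)&(W[...,2]<.077)&(np.hypot(W[...,0]-g[0],W[...,1]-g[1])<.09)
    P=W[m].astype(np.float32); print("pulley",cv2.minEnclosingCircle(P[:,:2].copy()),(P.min(0)+P.max(0))/2)
    m=(W[...,2]>.007)&(W[...,2]<.016)&(np.hypot(W[...,0]-g[0],W[...,1]-g[1])<.125)
    P=W[m].astype(np.float32); print("plate",cv2.minAreaRect(P[:,:2].copy()))
crops=[]
for n,(x,y) in(("scene",(326,195)),("scene",(347,285)),("side",(301,250)),("side",(328,175))):
    im=cv2.imread(f"pics/{n}0.png")[y-36:y+36,x-48:x+48]; crops.append(cv2.resize(im,(400,300),interpolation=cv2.INTER_CUBIC))
cv2.imwrite("pics/crops0.png",np.vstack([np.hstack(crops[:2]),np.hstack(crops[2:])]))
```

```text
scene nut [ 0.484 -0.069  0.045] nose [0.599 0.171 0.167]
nut top pts 184 [ 0.4886 -0.0671  0.0448] [ 0.48816353 -0.06726329  0.045273  ] [0.049 0.048 0.008]
spindle 292 [0.6034 0.1768 0.1361] [0.614 0.188 0.17 ] [0.585 0.158 0.092]
pulley ((0.5988752245903015, 0.17221371829509735), 0.06064930558204651) [0.59937173 0.17197344 0.07097819]
plate ((0.5986857414245605, 0.1724628508090973), (0.15056684613227844, 0.1507270336151123), 67.35795593261719)
side nut [ 0.488 -0.067  0.045] nose [0.593 0.158 0.167]
nut top pts 188 [ 0.4846 -0.0704  0.0439] [ 0.48406873 -0.06892167  0.04394501] [0.051 0.049 0.006]
spindle 218 [0.5932 0.1629 0.1304] [0.609 0.178 0.167] [0.581 0.155 0.094]
pulley ((0.5942276120185852, 0.1697874218225479), 0.05995311215519905) [0.59493    0.16946723 0.07051756]
plate ((0.5938712954521179, 0.1680353283882141), (0.14844472706317902, 0.15003322064876556), 67.54895782470703)
```

View pics/crops0.png

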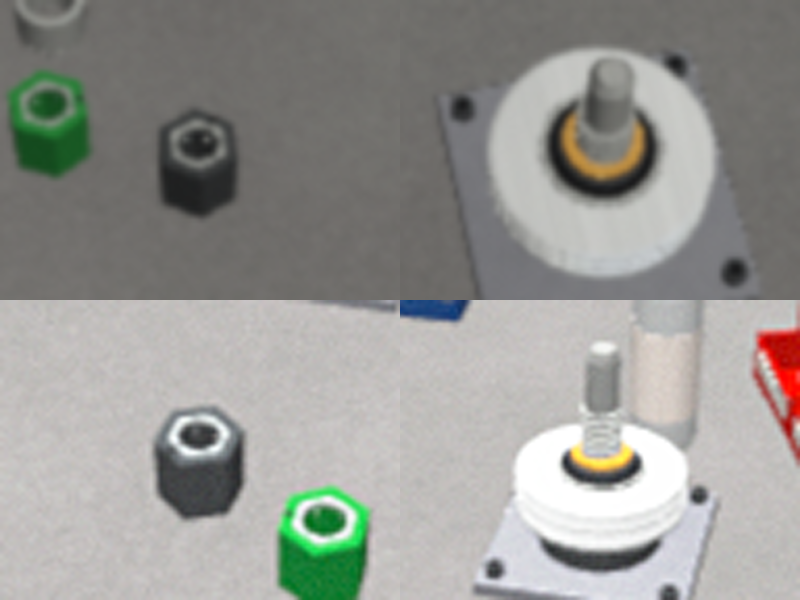

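The crops show the nut's top hexagon and its bore, but the oil hole doesn't show at this range. The press is at about (0.597, 0.171) and the nut at about (0.487, -0.069), and both views agree. I'll go over the nut next.

```bash
cat >> h.py <<'E'
from scipy.spatial.transform import Rotation as Ro
def delta(xyz,yaw=None):
    """tool-axis shift in rows units (0.03 m) and yaw turn; yaw = world dir of tool y (deg), mod 180"""
    s=robot.sense(); R=Ro.from_rotvec(s["ee_rot"]).as_matrix()
    y=np.degrees(np.arctan2(R[1,1],R[0,1])); d=R.T@(np.array(xyz)-s["position"])/.03
    print("pos",s["position"].round(4),"tooly yaw %.1f"%y,"x yaw %.1f"%np.degrees(np.arctan2(R[1,0],R[0,0])),"q1,6",s["qpos"][[0,5]].round(3),"tz",R[:,2].round(4),"t",round(s["clock"],2))
    print("shift units",d.round(2), "" if yaw is None else "rz units %.2f"%(-(((yaw-y)+90)%180-90)/5))
E
python3 - <<'E'
from h import *
delta((.487,-.069,.20),90)
E
```

```text
pos [0.1808 0.4926 0.2499] tooly yaw 69.8 x yaw 159.8 q1,6 [1.08  1.431] tz [-4.e-04 -9.e-04 -1.e+00] t 0.15
shift units [-16.03 -14.05   1.67] rz units -4.03
```

{"name": "jog_arm", "arguments": {
  "motion": [
    [-0.68,-0.6,0,0,0,0,1],
    [-0.68,-0.6,0,0,0,0,1],
    [-0.68,-0.6,0,0,0,0,1],
    [-0.68,-0.6,0,0,0,0,1],
    [-0.68,-0.6,0,0,0,0,1],
    [-0.68,-0.6,0,0,0,0,1],
    [-0.68,-0.6,0,0,0,0,1],
    [-0.68,-0.6,0,0,0,0,1]
  ]
}}

```text
clock: 0.82
position: [0.2847, 0.3002, 0.2502]
ee_rot: [-0.549, -3.093, 0.0]
contact_force: [0.1, 0.0, -1.1]
finger_gap: 0.0855
finger_force: 0.0
```

{"name": "jog_arm", "arguments": {
  "motion": [
    [-0.68,-0.6,0,0,0,0,1],
    [-0.68,-0.6,0,0,0,0,1],
    [-0.68,-0.6,0,0,0,0,1],
    [-0.68,-0.6,0,0,0,0,1],
    [-0.68,-0.6,0,0,0,0,1],
    [-0.68,-0.6,0,0,0,0,1],
    [-0.68,-0.6,0,0,0,0,1],
    [-0.68,-0.6,0,0,0,0,1]
  ]
}}

```text
clock: 1.48
position: [0.3884, 0.1087, 0.2503]
ee_rot: [-0.55, -3.093, -0.0]
contact_force: [0.5, 0.1, 0.9]
finger_gap: 0.0853
finger_force: 0.0
```

{"name": "jog_arm", "arguments": {
  "motion": [
    [-0.68,-0.6,0.2,0,0,0,1],
    [-0.68,-0.6,0.2,0,0,0,1],
    [-0.68,-0.6,0.2,0,0,0,1],
    [-0.68,-0.6,0.2,0,0,0,1],
    [-0.68,-0.6,0.2,0,0,0,1],
    [-0.68,-0.6,0.2,0,0,0,1],
    [-0.2,-0.2,0.2,0,0,0,1],
    [0,0,0.2,0,0,0,1]
  ]
}}

```text
clock: 2.15
position: [0.47, -0.0429, 0.2017]
ee_rot: [-0.554, -3.092, 0.0]
contact_force: [-1.2, -0.6, 0.3]
finger_gap: 0.0852
finger_force: 0.0
```

Run:
```python
from h import *
delta((.487,-.069,.20),90)
c=cam("wrist"); im,d=vision.capture("wrist"); delta((.487,-.069,.2))
cv2.imwrite("pics/w1.png",im); np.save("w1.npy",d)
W=cloud(c,d)
m=(abs(W[...,2]-.045)<.006)&(np.hypot(W[...,0]-.487,W[...,1]+.069)<.04)
P=W[m].astype(np.float32); print(m.sum(),P.mean(0),(P.min(0)+P.max(0))/2,np.ptp(P,axis=0)); print("proj",proj(c,(.487,-.069,.045)))
```

```text
pos [ 0.47   -0.0429  0.2017] tooly yaw 69.7 x yaw 159.7 q1,6 [-0.246  0.108] tz [-0.e+00 -2.e-04 -1.e+00] t 2.15
shift units [-0.83 -0.62  0.06] rz units -4.06
pos [ 0.4685 -0.0415  0.2005] tooly yaw 69.7 x yaw 159.7 q1,6 [-0.244  0.109] tz [-2.3e-03  8.0e-04 -1.0e+00] t 2.2
shift units [-0.9  -0.65  0.02] 
1788 [ 0.48551512 -0.06682675  0.04392963] [ 0.4862774  -0.06739908  0.04263534] [0.05231452 0.0463617  0.00717676]
proj (np.float64(299.7280961325267), np.float64(209.87086934611))
```

View pics/w1.png

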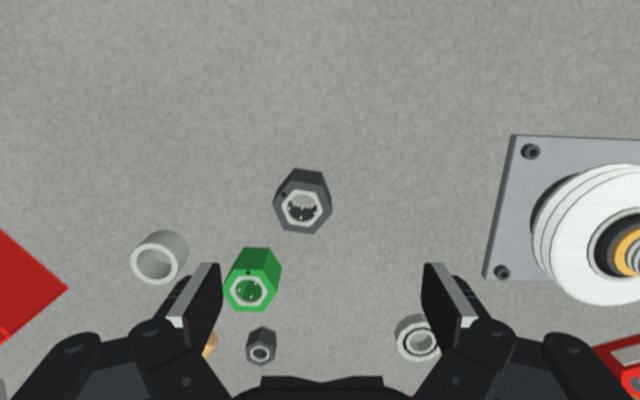

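The nut's top is at about (302,207) with the oil hole near (283,195). The green nut sits about 65 mm away to the left and below in the image. I'll fit the hexagon's centre and yaw, then check that the fingers clear the green nut.

Run:
```python
from h import *
c=cam("wrist"); im=cv2.imread("pics/w1.png"); d=np.load("w1.npy"); W=cloud(c,d)
g=cv2.cvtColor(im,cv2.COLOR_BGR2GRAY)
m=((abs(W[...,2]-.045)<.004)&(np.hypot(W[...,0]-.486,W[...,1]+.067)<.03)).astype(np.uint8)
h=cv2.convexHull(np.argwhere(m)[:,::-1].astype(np.int32))
P=np.array([ray(c,u,v,.045)[:2] for u,v in h[:,0]])
# widths over directions: across flats minimal
th=np.radians(np.arange(0,60,.5)); 
best=[]
for t in th:
    ws=[np.ptp(P@[np.cos(t+k*np.pi/3),np.sin(t+k*np.pi/3)]) for k in range(3)]
    best.append(sum(ws))
t=th[np.argmin(best)]; ax=[np.array([np.cos(t+k*np.pi/3),np.sin(t+k*np.pi/3)]) for k in range(3)]
mid=[(np.max(P@a)+np.min(P@a))/2 for a in ax]; C=np.linalg.lstsq(np.array(ax),np.array(mid),rcond=None)[0]
print("flat normal",np.degrees(t),"widths",[np.ptp(P@a).round(4) for a in ax],"C",C)
# hole: darkest pixel on the ring 17..23 mm
r=np.hypot(W[...,0]-C[0],W[...,1]-C[1]); mm=(r>.016)&(r<.0235)&(m>0); gg=np.where(mm,cv2.GaussianBlur(g,(3,3),0),255)
v,u=np.unravel_index(gg.argmin(),gg.shape); H=ray(c,u,v,.045)[:2]; print("hole px",u,v,gg.min(),np.median(g[mm]),"r",np.hypot(*(H-C)),"ang",np.degrees(np.arctan2(*(H-C)[::-1])))
gm=cv2.inRange(cv2.cvtColor(im,cv2.COLOR_BGR2HSV),(45,120,40),(75,255,255)); M=(gm>0)&(abs(W[...,2]-.045)<.004); print("green",W[M].mean(0))
cv2.imwrite("pics/w1c.png",cv2.resize(im[160:250,250:355],(700,600),interpolation=cv2.INTER_CUBIC))
```

```text
flat normal 31.0 widths [np.float64(0.046), np.float64(0.0459), np.float64(0.0463)] C [ 0.48388801 -0.0652351 ]
hole px 283 194 38 90.0 r 0.01987895518540797 ang -149.9906022801155
green [ 0.54247933 -0.14134041  0.04262583]
```

View pics/w1c.png

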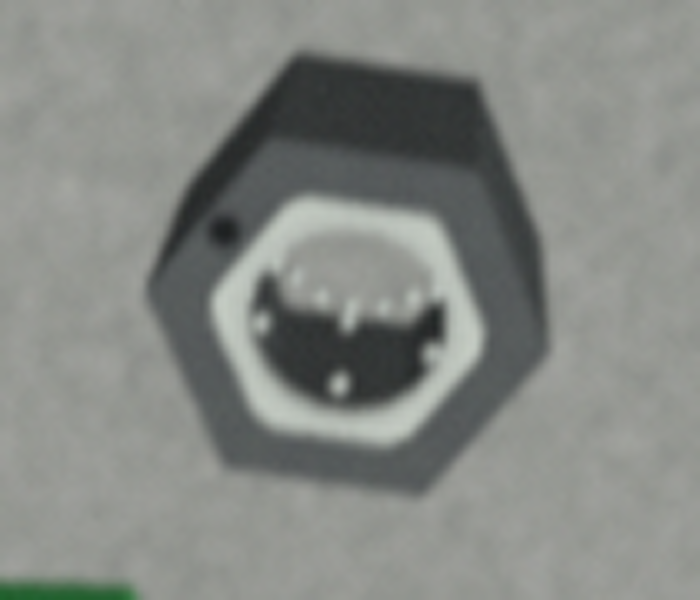

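The pictured nut has across-flats widths of 46 mm, which matches. Its flat normals are at 31° + 60k, the oil hole is at -150° (r = 19.9 mm), and the centre is about (0.485, -0.066). I'll turn the tool so its y lies along 31°.

{"name": "jog_arm", "arguments": {
  "motion": [
    [0,0,0,0,0,0.97,1],
    [0,0,0,0,0,0.97,1],
    [0,0,0,0,0,0.97,1],
    [0,0,0,0,0,0.97,1],
    [0,0,0,0,0,0.97,1],
    [0,0,0,0,0,0.97,1],
    [0,0,0,0,0,0.97,1],
    [0,0,0,0,0,0.97,1]
  ]
}}

```text
clock: 2.87
position: [0.4684, -0.0397, 0.2024]
ee_rot: [-1.549, -2.732, -0.0]
contact_force: [0.7, 0.6, -0.0]
finger_gap: 0.0854
finger_force: 0.0
```

Run:
```python
from h import *
delta((.485,-.066,.027),31)
```

```text
pos [ 0.4684 -0.0397  0.2024] tooly yaw 30.9 x yaw 120.9 q1,6 [-0.24   0.791] tz [-6.e-04  5.e-04 -1.e+00] t 2.87
shift units [-1.04  0.03  5.84] rz units -0.02
```

{"name": "jog_arm", "arguments": {
  "motion": [
    [-0.52,0.0,0,0,0,0,1],
    [-0.52,0.03,0.2,0,0,0,1],
    [0,0,0.94,0,0,0,1],
    [0,0,0.94,0,0,0,1],
    [0,0,0.94,0,0,0,1],
    [0,0,0.94,0,0,0,1],
    [0,0,0.94,0,0,0,1],
    [0,0,0,0,0,0,1]
  ]
}}

```text
clock: 3.53
position: [0.4833, -0.0671, 0.0508]
ee_rot: [-1.54, -2.73, 0.003]
contact_force: [-1.2, 0.8, 0.3]
finger_gap: 0.0854
finger_force: 0.0
```

Run:
```python
from h import *
delta((.485,-.066,.027),31)
c=cam("wrist"); im,d=vision.capture("wrist"); cv2.imwrite("pics/w2.png",im); W=cloud(c,d)
m=(abs(W[...,2]-.045)<.005)&(np.hypot(W[...,0]-.485,W[...,1]+.066)<.03); P=W[m]
for t in (31,91,151):
    a=[np.cos(np.radians(t)),np.sin(np.radians(t))]; q=P[:,:2]@a; s=robot.sense()["position"][:2]@np.array(a); print(t,(q.min()+q.max())/2-s,np.ptp(q))
```

```text
pos [ 0.4833 -0.0671  0.0508] tooly yaw 31.2 x yaw 121.2 q1,6 [-0.288  0.739] tz [-0.007  0.002 -1.   ] t 3.53
shift units [-0.    0.07  0.79] rz units 0.03
31 0.0022672651522990805 0.04626906705019218
91 -5.825630618351563e-05 0.0473493809322116
151 -0.002423841641729152 0.04789759899119855
```

{"name": "jog_arm", "arguments": {
  "motion": [
    [-0.04,0.07,0.35,0,0,0,1],
    [0,0,0.3,0,0,0,1],
    [0,0,0.12,0,0,0,1],
    [0,0,0,0,0,0,1],
    [0,0,0,0,0,0,0],
    [0,0,0,0,0,0,0],
    [0,0,0,0,0,0,0],
    [0,0,0,0,0,0,0]
  ],
  "newtons": 50
}}

```text
clock: 4.25
position: [0.4889, -0.0676, 0.0329]
ee_rot: [1.545, 2.734, -0.0]
contact_force: [-0.5, -1.6, 1.0]
finger_gap: 0.0457
finger_force: 51.0
```

{"name": "jog_arm", "arguments": {
  "motion": [
    [0,0,0,0,0,0,0],
    [0,0,0,0,0,0,0],
    [0,0,0,0,0,0,0],
    [0,0,0,0,0,0,0]
  ],
  "newtons": 50
}}

```text
clock: 4.58
position: [0.4889, -0.0676, 0.0329]
ee_rot: [1.545, 2.734, -0.0]
contact_force: [-0.9, -0.3, 5.2]
finger_gap: 0.0457
finger_force: 51.4
```

Run:
```python
from h import *
s=robot.sense(); print(s["finger_gap"],s["finger_force"],s["contact_force"])
delta((.597,.171,.225))
```

```text
0.04568429221739805 51.37503683567047 [-0.94196967 -0.31993762  5.15377327]
pos [ 0.4889 -0.0676  0.0329] tooly yaw 31.0 x yaw 121.0 q1,6 [-0.286  0.743] tz [ 8.e-04 -5.e-04 -1.e+00] t 4.58
shift units [ 4.95  7.19 -6.41]
```

{"name": "jog_arm", "arguments": {
  "motion": [
    [0,0,-0.4,0,0,0,0],
    [0,0,-1,0,0,0,0],
    [0,0,-1,0,0,0,0],
    [0,0,-1,0,0,0,0],
    [0,0,-1,0,0,0,0],
    [0,0,-1,0,0,0,0],
    [0,0,-1,0,0,0,0],
    [0,0,0,0,0,0,0]
  ]
}}

```text
clock: 5.25
position: [0.491, -0.0681, 0.2295]
ee_rot: [1.542, 2.728, 0.003]
contact_force: [1.4, -0.3, -3.7]
finger_gap: 0.0452
finger_force: 53.2
```

{"name": "jog_arm", "arguments": {
  "motion": [
    [0.3,0.45,0,0,0,0,0],
    [0.5,0.7,0,0,0,0,0],
    [0.5,0.7,0,0,0,0,0],
    [0.5,0.7,0,0,0,0,0],
    [0.4,0.6,0,0,0,0,0],
    [0.2,0.3,0,0,0,0,0],
    [0,0,0,0,0,0,0],
    [0,0,0,0,0,0,0]
  ]
}}

```text
clock: 5.92
position: [0.5395, 0.0476, 0.2234]
ee_rot: [-1.544, -2.735, 0.002]
contact_force: [0.7, -0.1, -4.4]
finger_gap: 0.0453
finger_force: 53.0
```

Run:
```python
from h import *
delta((.597,.171,.225))
c=cam("wrist"); im,d=vision.capture("wrist"); cv2.imwrite("pics/w3.png",im); np.save("w3.npy",d)
print("proj nose",proj(c,(.597,.171,.167)), "nutmark rel",proj(c,robot.sense()["position"]))
```

```text
pos [0.5395 0.0476 0.2234] tooly yaw 31.1 x yaw 121.1 q1,6 [-0.047  0.981] tz [-1.7e-03 -4.0e-04 -1.0e+00] t 5.92
shift units [ 2.53  3.76 -0.06] 
proj nose (np.float64(551.6121030476221), np.float64(91.86331461442664)) nutmark rel (np.float64(321.1433874623875), np.float64(291.9022408492787))
```

View pics/w3.png

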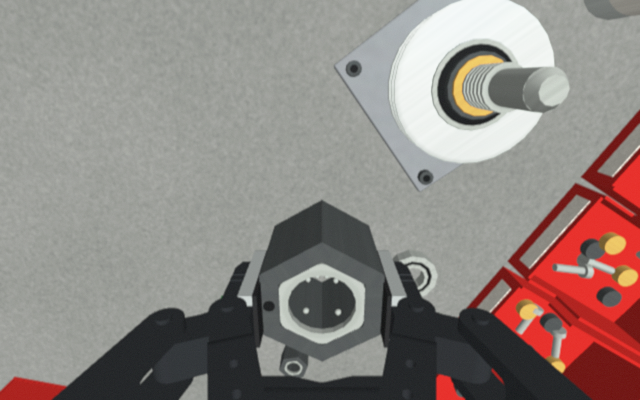

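The nut is held squarely, with the oil hole at (268,306), so its x points along tool -y. The spindle tip at about (550,89) agrees with the projected (552,92). I'll measure both centres in the same view.

Run:
```python
from h import *
c=cam("wrist"); d=np.load("w3.npy"); W=cloud(c,d); p=robot.sense()["position"]
R=Ro.from_rotvec(robot.sense()["ee_rot"]).as_matrix()
m=(W[...,2]>.161)&(W[...,2]<.18)&(np.hypot(W[...,0]-.597,W[...,1]-.171)<.03); P=W[m]
print("nose",m.sum(),P.mean(0),(P.min(0)+P.max(0))/2,np.ptp(P,axis=0))
top=W[m&(abs(W[...,2]-np.percentile(P[:,2],90))<.002)].astype(np.float32); print("top",len(top),cv2.minEnclosingCircle(top[:,:2].copy()),np.median(top[:,2]))
print("nut z near", np.percentile(W[(np.hypot(W[...,0]-p[0],W[...,1]-p[1])<.03)&(d>0)][:,2],[50,80,95]))
zt=.2234+.012
for lo in(.229,):
    m=(abs(W[...,2]-zt)<.004)&(np.hypot(W[...,0]-p[0],W[...,1]-p[1])<.032); Q=(W[m]-p)@R; 
    print("nut in tool",m.sum(),np.median(W[m][:,2]),[( -np.ptp(Q@a)/2+ (Q@a).max()).round(4) for a in np.eye(3)],np.ptp(Q,axis=0))
```

```text
nose 1369 [0.59554123 0.1710259  0.16506326] [0.59669525 0.17192237 0.16486683] [0.02062412 0.02117041 0.0077089 ]
top 852 ((0.5970264077186584, 0.1715393364429474), 0.008879055269062519) 0.16629224
nut z near [0.23481293 0.27828315 0.28612229]
nut in tool 9253 0.23478436572350872 [np.float64(0.0015), np.float64(0.0007), np.float64(-0.0118)] [0.05310376 0.06081293 0.00804009]
```

{"name": "jog_arm", "arguments": {
  "motion": [
    [0.4,0.6,0,0,0,0,0],
    [0.6,0.85,0,0,0,0,0],
    [0.6,0.85,0,0,0,0,0],
    [0.5,0.8,0,0,0,0,0],
    [0.3,0.45,0,0,0,0,0],
    [0.1,0.15,0,0,0,0,0],
    [0,0,0,0,0,0,0],
    [0,0,0,0,0,0,0]
  ]
}}

```text
clock: 6.63
position: [0.5961, 0.1678, 0.2239]
ee_rot: [-1.547, -2.734, 0.002]
contact_force: [-0.6, -0.1, -3.7]
finger_gap: 0.0455
finger_force: 53.3
```

Run:
```python
from h import *
delta((.5978,.1702,.203))
```

```text
pos [0.5961 0.1678 0.2239] tooly yaw 31.0 x yaw 121.0 q1,6 [0.157 1.186] tz [-1.e-03 -8.e-04 -1.e+00] t 6.63
shift units [0.04 0.09 0.7 ]
```

{"name": "jog_arm", "arguments": {
  "motion": [
    [0.04,0.09,0,0,0,0,0],
    [0,0,0.3,0,0,0,0],
    [0,0,0.2,0,0,0,0],
    [0,0,0,0,0,0,0]
  ]
}}

```text
clock: 6.97
position: [0.5972, 0.1707, 0.2073]
ee_rot: [-1.546, -2.732, 0.003]
contact_force: [-0.5, -0.1, -5.3]
finger_gap: 0.0453
finger_force: 53.3
```

Run:
```python
from h import *
delta((.5978,.1702,.203))
for n in("scene","side"):
    c=cam(n); im,d=vision.capture(n); W=cloud(c,d); p=robot.sense()["position"]
    m=(W[...,2]>.196)&(W[...,2]<.23)&(np.hypot(W[...,0]-p[0],W[...,1]-p[1])<.03)
    print(n,proj(c,p),proj(c,(.597,.1715,.167))); x,y=map(int,proj(c,(.597,.1715,.19)))
    cv2.imwrite(f"pics/{n}4.png",cv2.resize(im[y-36:y+36,x-48:x+48],(400,300),interpolation=cv2.INTER_CUBIC))
cv2.imwrite("pics/c4.png",np.hstack([cv2.imread(f"pics/{n}4.png") for n in("scene","side")]))
```

```text
pos [0.5972 0.1707 0.2073] tooly yaw 31.0 x yaw 121.0 q1,6 [0.161 1.191] tz [-2.8e-03 -6.0e-04 -1.0e+00] t 6.97
shift units [-0.03  0.01  0.14] 
scene (np.float64(350.9552857927027), np.float64(256.3166465443517)) (np.float64(349.96020636498486), np.float64(265.4322677198878))
side (np.float64(329.02462460397203), np.float64(136.0614881272166)) (np.float64(328.4849797225031), np.float64(149.51929818489793))
```

View pics/c4.png

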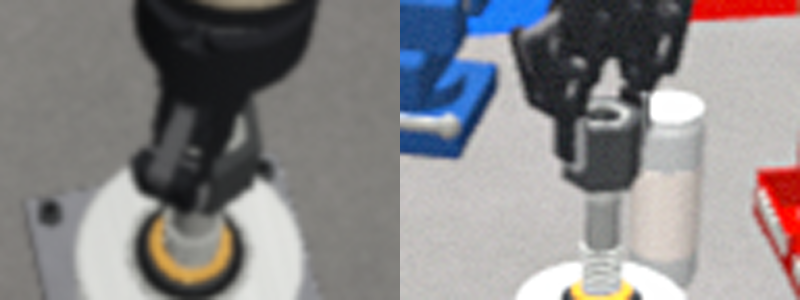

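Both crops show the nut coaxial with the spindle and just above the nose. I'll lower it gently and watch the force, and check how far away the oil can is.

{"name": "jog_arm", "arguments": {
  "motion": [
    [-0.02,0,0.15,0,0,0,0],
    [0,0,0.15,0,0,0,0],
    [0,0,0.15,0,0,0,0],
    [0,0,0.1,0,0,0,0],
    [0,0,0,0,0,0,0]
  ]
}}

```text
clock: 7.48
position: [0.5981, 0.171, 0.1917]
ee_rot: [-1.545, -2.734, 0.001]
contact_force: [0.6, -0.1, -4.6]
finger_gap: 0.0454
finger_force: 53.3
```

Run:
```python
from h import *
delta((.5978,.1702,.172)); s=robot.sense(); print(s["wrist_torque"].round(3),s["contact_force"].round(1))
c=cam("scene"); d=np.load("scene0.npy"); W=cloud(c,d); m=(abs(W[...,2]-.15)<.006)&(np.hypot(W[...,0]-.6,W[...,1]-.17)>.05)&(W[...,1]>.1)&(W[...,0]>.5)&(np.hypot(W[...,0]-.6,W[...,1]-.17)<.3); P=W[m]; print("can",P.mean(0),np.ptp(P,axis=0))
```

```text
pos [0.5981 0.171  0.1917] tooly yaw 31.0 x yaw 121.0 q1,6 [0.161 1.19 ] tz [-1.3e-03 -2.0e-04 -1.0e+00] t 7.48
shift units [-0.02 -0.02  0.66] 
[-0.014 -0.01  -0.017] [ 0.6 -0.1 -4.6]
can [0.67533847 0.31295384 0.14951381] [0.04969538 0.04918069 0.0096179 ]
```

{"name": "jog_arm", "arguments": {
  "motion": [
    [0,0,0.15,0,0,0,0],
    [0,0,0.15,0,0,0,0],
    [0,0,0.15,0,0,0,0],
    [0,0,0.1,0,0,0,0],
    [0,0,0,0,0,0,0]
  ]
}}

```text
clock: 7.9
position: [0.5981, 0.171, 0.1752]
ee_rot: [-1.545, -2.734, 0.001]
contact_force: [0.4, -0.1, -4.7]
finger_gap: 0.045
finger_force: 53.3
```

Run:
```python
from h import *
delta((.5978,.1702,.160)); s=robot.sense(); print(s["wrist_torque"].round(3),s["contact_force"].round(1))
```

```text
pos [0.5981 0.171  0.1752] tooly yaw 31.0 x yaw 121.0 q1,6 [0.161 1.19 ] tz [-1.3e-03 -2.0e-04 -1.0e+00] t 7.9
shift units [-0.02 -0.02  0.51] 
[ 0.063 -0.056  0.017] [ 0.4 -0.1 -4.7]
```

{"name": "jog_arm", "arguments": {
  "motion": [
    [0,0,0.15,0,0,0,0],
    [0,0,0.15,0,0,0,0],
    [0,0,0.15,0,0,0,0],
    [0,0,0.1,0,0,0,0],
    [0,0,0,0,0,0,0],
    [0,0,0,0,0,0,0]
  ]
}}

```text
clock: 8.4
position: [0.5984, 0.171, 0.1595]
ee_rot: [-1.546, -2.735, 0.0]
contact_force: [0.1, 0.8, -4.2]
finger_gap: 0.0452
finger_force: 53.3
```

{"name": "jog_arm", "arguments": {
  "motion": [
    [0,0,0,0,0,0,0.5],
    [0,0,0,0,0,0,0.57],
    [0,0,0,0,0,0,0.575],
    [0,0,0,0,0,0,0.575],
    [0,0,0,0,0,0,0.575],
    [0,0,0,0,0,0,0.575]
  ]
}}

```text
clock: 8.9
position: [0.5988, 0.171, 0.16]
ee_rot: [1.546, 2.734, 0.001]
contact_force: [-0.0, -0.0, 0.2]
finger_gap: 0.0492
finger_force: 0.1
```

```bash
cat >> h.py <<'E'
def nut(save=None,tag=""):
    """height of nut top (depth), and yaw of its oil hole from the wrist view"""
    c=cam("wrist"); s=robot.sense(); im,d=vision.capture("wrist"); W=cloud(c,d); p=s["position"]
    r=np.hypot(W[...,0]-.5975,W[...,1]-.1715)
    m=(r>.014)&(r<.0225)&(W[...,2]>.13)&(W[...,2]<.185); z=W[...,2][m]
    hist,e=np.histogram(z,np.arange(.13,.185,.001)); k=hist.argmax(); zt=np.median(z[abs(z-e[k])<.003])
    mt=(abs(W[...,2]-zt)<.004)&(r<.032); rim=W[mt&(r<.0255)]
    C=np.array([.5975,.1715])
    g=cv2.GaussianBlur(cv2.cvtColor(im,cv2.COLOR_BGR2GRAY),(3,3),0)
    mm=(r>.0175)&(r<.0225)&mt; A=np.degrees(np.arctan2(W[...,1]-C[1],W[...,0]-C[0]))
    gg=np.where(mm,g,255); v,u=np.unravel_index(gg.argmin(),gg.shape)
    print(tag,"t %.2f"%s["clock"],"nut top z %.4f bottom %.4f"%(zt,zt-.045),"hole yaw %.1f (dark %d med %d px %d,%d)"%(A[v,u],gg.min(),np.median(g[mm]),u,v),
      "gap %.4f"%s["finger_gap"],"F",s["contact_force"].round(1),"T",s["wrist_torque"].round(2),"n",mm.sum())
    if save: cv2.imwrite(save,im)
E
python3 - <<'E'
from h import *
delta((.5978,.1702,.147)); nut("pics/w5.png")
E
```

```text
pos [0.5988 0.171  0.16  ] tooly yaw 31.0 x yaw 121.0 q1,6 [0.161 1.19 ] tz [ 6.e-04  1.e-04 -1.e+00] t 8.9
shift units [-0.01 -0.04  0.43] 
 t 8.90 nut top z 0.1630 bottom 0.1180 hole yaw -162.4 (dark 34 med 92 px 274,286) gap 0.0492 F [-0.  -0.   0.2] T [ 0.01 -0.04 -0.05] n 3173
```

View pics/w5.png

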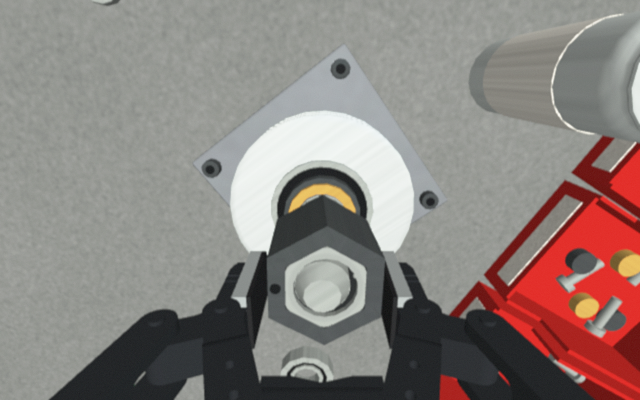

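The nut is over the nose and resting, with the nose visible inside its bore at (322,290). The oil hole is at (274,288). The bottom is at about 118 mm, so the backward turn needed is probably 130–220°. I'll lower the loose fingers a little and turn counter-clockwise.

{"name": "jog_arm", "arguments": {
  "motion": [
    [-0.02,-0.02,0.15,0,0,0,0.575],
    [0,0,0.15,0,0,0,0.575],
    [0,0,0,0,0,-0.8,0.575],
    [0,0,0,0,0,-0.8,0.575],
    [0,0,0,0,0,-0.8,0.575],
    [0,0,0,0,0,-0.8,0.575],
    [0,0,0,0,0,-0.8,0.575],
    [0,0,0,0,0,0,0.575]
  ]
}}

```text
clock: 9.62
position: [0.5989, 0.1704, 0.1505]
ee_rot: [1.043, 2.963, 0.001]
contact_force: [2.3, 1.8, 1.1]
finger_gap: 0.0492
finger_force: 1.3
```

Run:
```python
from h import *
delta((.5978,.1705,.15)); nut()
```

```text
pos [0.5989 0.1704 0.1505] tooly yaw 51.2 x yaw 141.2 q1,6 [0.16  0.836] tz [ 9.e-04  5.e-04 -1.e+00] t 9.62
shift units [ 0.03 -0.02  0.02] 
 t 9.62 nut top z 0.1634 bottom 0.1184 hole yaw -145.4 (dark 33 med 91 px 270,295) gap 0.0492 F [2.3 1.8 1.1] T [ 0.36 -0.33 -0.06] n 3774
```

{"name": "jog_arm", "arguments": {
  "motion": [
    [0,0,0,0,0,-0.9,0.575],
    [0,0,0,0,0,-0.9,0.575],
    [0,0,0,0,0,-0.9,0.575],
    [0,0,0,0,0,-0.9,0.575],
    [0,0,0,0,0,-0.9,0.575],
    [0,0,0,0,0,-0.9,0.575],
    [0,0,0,0,0,-0.9,0.575],
    [0,0,0,0,0,0,0.575]
  ]
}}

```text
clock: 10.33
position: [0.5989, 0.1708, 0.1509]
ee_rot: [0.201, 3.134, 0.002]
contact_force: [1.6, 2.4, 2.2]
finger_gap: 0.0487
finger_force: 1.8
```

Run:
```python
from h import *
delta((.5978,.1705,.15)); nut()
```

```text
pos [0.5989 0.1708 0.1509] tooly yaw 82.7 x yaw 172.7 q1,6 [0.16  0.288] tz [ 0.0013  0.0013 -1.    ] t 10.33
shift units [ 0.04 -0.01  0.03] 
 t 10.33 nut top z 0.1638 bottom 0.1188 hole yaw -112.2 (dark 33 med 91 px 272,298) gap 0.0487 F [1.6 2.4 2.2] T [ 0.73 -0.27 -0.09] n 3860
```

{"name": "jog_arm", "arguments": {
  "motion": [
    [0,0,0,0,0,-0.9,0.575],
    [0,0,0,0,0,-0.9,0.575],
    [0,0,0,0,0,-0.9,0.575],
    [0,0,0,0,0,-0.9,0.575],
    [0,0,0,0,0,-0.9,0.575],
    [0,0,0,0,0,-0.9,0.575],
    [0,0,0,0,0,-0.9,0.575],
    [0,0,0,0,0,0,0.575]
  ]
}}

```text
clock: 11.05
position: [0.5981, 0.1707, 0.1506]
ee_rot: [0.656, -3.072, -0.001]
contact_force: [0.0, 2.2, 1.6]
finger_gap: 0.0489
finger_force: 1.5
```

Run:
```python
from h import *
delta((.5978,.1705,.15)); nut()
```

```text
pos [0.5981 0.1707 0.1506] tooly yaw 114.1 x yaw -155.9 q1,6 [ 0.16  -0.261] tz [-4.e-04  8.e-04 -1.e+00] t 11.05
shift units [ 0.01 -0.    0.02] 
 t 11.05 nut top z 0.1641 bottom 0.1191 hole yaw -77.4 (dark 33 med 91 px 269,302) gap 0.0489 F [0.  2.2 1.6] T [ 0.55  0.13 -0.06] n 3924
```

{"name": "jog_arm", "arguments": {
  "motion": [
    [0,0,0,0,0,-0.9,0.575],
    [0,0,0,0,0,-0.9,0.575],
    [0,0,0,0,0,-0.9,0.575],
    [0,0,0,0,0,-0.9,0.575],
    [0,0,0,0,0,-0.9,0.575],
    [0,0,0,0,0,-0.9,0.575],
    [0,0,0,0,0,-0.9,0.575],
    [0,0,0,0,0,0,0.575]
  ]
}}

```text
clock: 11.77
position: [0.5978, 0.1701, 0.1504]
ee_rot: [1.463, -2.779, -0.001]
contact_force: [-0.8, 1.9, 1.4]
finger_gap: 0.049
finger_force: 0.8
```

Run:
```python
from h import *
nut()
```

```text
t 11.77 nut top z 0.1646 bottom 0.1196 hole yaw -45.7 (dark 36 med 95 px 267,307) gap 0.0490 F [-0.8  1.9  1.4] T [ 0.24  0.26 -0.07] n 3905
```

{"name": "jog_arm", "arguments": {
  "motion": [
    [0,0,0,0,0,-0.9,0.575],
    [0,0,0,0,0,-0.9,0.575],
    [0,0,0,0,0,-0.9,0.575],
    [0,0,0,0,0,-0.9,0.575],
    [0,0,0,0,0,0,0.575]
  ]
}}

```text
clock: 12.23
position: [0.5979, 0.1696, 0.1502]
ee_rot: [1.878, -2.517, 0.0]
contact_force: [0.4, 0.7, -0.2]
finger_gap: 0.0487
finger_force: 0.0
```

Run:
```python
from h import *
delta((.5978,.1705,.15)); nut()
```

```text
pos [0.5979 0.1696 0.1502] tooly yaw 163.5 x yaw -106.5 q1,6 [ 0.159 -1.123] tz [-0.0011 -0.0011 -1.    ] t 12.23
shift units [-0.03  0.01  0.01] 
 t 12.23 nut top z 0.1600 bottom 0.1150 hole yaw -20.4 (dark 41 med 96 px 265,305) gap 0.0487 F [ 0.4  0.7 -0.2] T [0.01 0.   0.04] n 3696
```

The bottom dropped from 119.6 to 115.0 mm at about -20°, so the nut is in the thread and the press x is near -22.5°. A light grip will square the nut to the tool and give an exact yaw reference.

{"name": "jog_arm", "arguments": {
  "motion": [
    [0,0,0,0,0,0,0.5],
    [0,0,0,0,0,0,0.3],
    [0,0,0,0,0,0,0.3],
    [0,0,0,0,0,0,0.3]
  ],
  "newtons": 20
}}

```text
clock: 12.62
position: [0.5982, 0.1699, 0.1506]
ee_rot: [1.878, -2.518, 0.0]
contact_force: [-0.7, -1.9, -0.5]
finger_gap: 0.047
finger_force: 20.2
```

Run:
```python
from h import *
delta((.5978,.1705,.15)); nut("pics/w6.png")
```

```text
pos [0.5982 0.1699 0.1506] tooly yaw 163.4 x yaw -106.6 q1,6 [ 0.159 -1.122] tz [-5.e-04 -5.e-04 -1.e+00] t 12.62
shift units [-0.02  0.02  0.02] 
 t 12.62 nut top z 0.1600 bottom 0.1150 hole yaw -21.4 (dark 41 med 96 px 269,303) gap 0.0470 F [-0.7 -1.9 -0.5] T [-0.39  0.22 -0.02] n 3714
```

{"name": "jog_arm", "arguments": {
  "motion": [
    [0,0,0,0,0,0,0.575],
    [0,0,0,0,0,0,0.575],
    [0,0,0,0,0,1,0.575],
    [0,0,0,0,0,1,0.575],
    [0,0,0,0,0,1,0.575],
    [0,0,0,0,0,1,0.575],
    [0,0,0,0,0,1,0.575],
    [0,0,0,0,0,1,0.575]
  ]
}}

```text
clock: 13.33
position: [0.5979, 0.1704, 0.1505]
ee_rot: [1.159, -2.919, -0.001]
contact_force: [-2.4, 0.4, 0.2]
finger_gap: 0.0493
finger_force: 0.8
```

{"name": "jog_arm", "arguments": {
  "motion": [
    [0,0,0,0,0,1,0.575],
    [0,0,0,0,0,1,0.575],
    [0,0,0,0,0,1,0.575],
    [0,0,0,0,0,1,0.575],
    [0,0,0,0,0,1,0.575],
    [0,0,0,0,0,1,0.575],
    [0,0,0,0,0,0,0.575]
  ]
}}

```text
clock: 13.92
position: [0.5983, 0.1706, 0.1506]
ee_rot: [0.365, -3.12, -0.001]
contact_force: [-0.4, 1.1, -1.0]
finger_gap: 0.0491
finger_force: 0.6
```

Run:
```python
from h import *
delta((.5978,.1705,.15)); nut()
```

```text
pos [0.5983 0.1706 0.1506] tooly yaw 103.3 x yaw -166.7 q1,6 [ 0.16  -0.073] tz [-1.e-04  6.e-04 -1.e+00] t 13.92
shift units [0.02 0.   0.02] 
 t 13.92 nut top z 0.1592 bottom 0.1142 hole yaw -70.1 (dark 33 med 90 px 271,307) gap 0.0491 F [-0.4  1.1 -1. ] T [ 0.21  0.03 -0.  ] n 3716
```

It sank 0.8 mm over about 49°, so the thread is engaged. I'll turn on clockwise by 120°.

{"name": "jog_arm", "arguments": {
  "motion": [
    [0,0,0,0,0,1,0.575],
    [0,0,0,0,0,1,0.575],
    [0,0,0,0,0,1,0.575],
    [0,0,0,0,0,1,0.575],
    [0,0,0,0,0,1,0.575],
    [0,0,0,0,0,1,0.575],
    [0,0,0,0,0,1,0.575],
    [0,0,0,0,0,1,0.575]
  ]
}}

```text
clock: 14.63
position: [0.5985, 0.1705, 0.1508]
ee_rot: [0.72, 3.058, 0.001]
contact_force: [-0.4, 1.9, 0.4]
finger_gap: 0.0493
finger_force: 0.8
```

{"name": "jog_arm", "arguments": {
  "motion": [
    [0,0,0,0,0,1,0.575],
    [0,0,0,0,0,1,0.575],
    [0,0,0,0,0,1,0.575],
    [0,0,0,0,0,1,0.575],
    [0,0,0,0,0,1,0.575],
    [0,0,0,0,0,1,0.575],
    [0,0,0,0,0,1,0.575],
    [0,0,0,0,0,1,0.575]
  ]
}}

```text
clock: 15.3
position: [0.5984, 0.1703, 0.1506]
ee_rot: [-1.723, -2.627, -0.0]
contact_force: [0.8, 0.7, -1.2]
finger_gap: 0.0492
finger_force: 1.3
```

{"name": "jog_arm", "arguments": {
  "motion": [
    [0,0,0,0,0,1,0.575],
    [0,0,0,0,0,1,0.575],
    [0,0,0,0,0,1,0.575],
    [0,0,0,0,0,1,0.575],
    [0,0,0,0,0,1,0.575],
    [0,0,0,0,0,1,0.575],
    [0,0,0,0,0,1,0.575],
    [0,0,0,0,0,1,0.575]
  ]
}}

```text
clock: 15.97
position: [0.5984, 0.1702, 0.1506]
ee_rot: [-2.517, -1.88, 0.0]
contact_force: [-1.0, 0.1, -0.4]
finger_gap: 0.0492
finger_force: 1.0
```

{"name": "jog_arm", "arguments": {
  "motion": [
    [0,0,0,0,0,0,0.575],
    [0,0,0,0,0,0,0.575]
  ]
}}

```text
clock: 16.13
position: [0.5985, 0.1702, 0.1508]
ee_rot: [2.512, 1.886, 0.0]
contact_force: [-0.5, -0.6, 0.9]
finger_gap: 0.0493
finger_force: 0.1
```

Run:
```python
from h import *
delta((.5978,.1705,.15)); nut()
```

```text
pos [0.5985 0.1702 0.1508] tooly yaw -16.2 x yaw 73.8 q1,6 [0.16  2.013] tz [ 4.e-04 -1.e-04 -1.e+00] t 16.13
shift units [ 0.   -0.03  0.03] 
 t 16.13 nut top z 0.1573 bottom 0.1123 hole yaw 167.7 (dark 35 med 89 px 268,301) gap 0.0493 F [-0.5 -0.6  0.9] T [0.01 0.01 0.  ] n 3470
```

{"name": "jog_arm", "arguments": {
  "motion": [
    [0,0,0,0,0,0,1],
    [0,0,0,0,0,0,1],
    [0,0,0,0,0,0,1],
    [0,0,0,0,0,0,1],
    [0,0,0,0,0,-1,1],
    [0,0,0,0,0,-1,1],
    [0,0,0,0,0,-1,1],
    [0,0,0,0,0,-1,1]
  ]
}}

```text
clock: 16.85
position: [0.5984, 0.1702, 0.1507]
ee_rot: [2.146, 2.294, 0.0]
contact_force: [0.0, 0.1, -0.1]
finger_gap: 0.085
finger_force: 0.0
```

Run:
```python
from h import *
delta((.5978,.1705,.15)); nut()
```

```text
pos [0.5984 0.1702 0.1507] tooly yaw 3.8 x yaw 93.8 q1,6 [0.16  1.664] tz [ 1.e-04 -0.e+00 -1.e+00] t 16.85
shift units [ 0.01 -0.02  0.02] 
 t 16.85 nut top z 0.1573 bottom 0.1123 hole yaw 166.8 (dark 32 med 87 px 274,287) gap 0.0850 F [ 0.   0.1 -0.1] T [-0.03 -0.01 -0.03] n 3517
```

{"name": "jog_arm", "arguments": {
  "motion": [
    [0,0,0,0,0,-1,1],
    [0,0,0,0,0,-1,1],
    [0,0,0,0,0,-1,1],
    [0,0,0,0,0,-1,1],
    [0,0,0,0,0,-1,1],
    [0,0,0,0,0,-1,1],
    [0,0,0,0,0,-1,1],
    [0,0,0,0,0,-1,1]
  ]
}}

```text
clock: 17.57
position: [0.5984, 0.1702, 0.1507]
ee_rot: [1.235, 2.889, 0.0]
contact_force: [0.3, 0.2, 0.5]
finger_gap: 0.0854
finger_force: 0.0
```

{"name": "jog_arm", "arguments": {
  "motion": [
    [0,0,0,0,0,-1,1],
    [0,0,0,0,0,-1,1],
    [0,0,0,0,0,-1,1],
    [0,0,0,0,0,-1,1],
    [0,0,0,0,0,-1,1],
    [0,0,0,0,0,-1,1],
    [0,0,0,0,0,-1,1],
    [0,0,0,0,0,-1,1]
  ]
}}

```text
clock: 18.23
position: [0.5984, 0.1702, 0.1507]
ee_rot: [0.173, 3.137, 0.0]
contact_force: [0.4, 0.5, 0.2]
finger_gap: 0.0852
finger_force: 0.0
```

{"name": "jog_arm", "arguments": {
  "motion": [
    [0,0,0,0,0,-1,1],
    [0,0,0,0,0,-1,1],
    [0,0,0,0,0,-1,1],
    [0,0,0,0,0,-1,1],
    [0,0,0,0,0,-1,1],
    [0,0,0,0,0,-1,1],
    [0,0,0,0,0,-1,1],
    [0,0,0,0,0,-1,1]
  ]
}}

```text
clock: 18.9
position: [0.5984, 0.1702, 0.1507]
ee_rot: [-0.91, 3.007, -0.0]
contact_force: [-1.3, 0.5, 0.6]
finger_gap: 0.0855
finger_force: 0.0
```

{"name": "jog_arm", "arguments": {
  "motion": [
    [0,0,0,0,0,-1,1],
    [0,0,0,0,0,-1,1],
    [0,0,0,0,0,-1,1],
    [0,0,0,0,0,-1,1],
    [0,0,0,0,0,-1,1],
    [0,0,0,0,0,-1,1],
    [0,0,0,0,0,-1,1],
    [0,0,0,0,0,-1,1]
  ]
}}

```text
clock: 19.57
position: [0.5984, 0.1702, 0.1507]
ee_rot: [-1.884, 2.514, -0.0]
contact_force: [0.9, 0.3, 0.9]
finger_gap: 0.0851
finger_force: 0.0
```

{"name": "jog_arm", "arguments": {
  "motion": [
    [-0.02,0,0.15,0,0,0,0.7],
    [0,0,0.05,0,0,0,0.6],
    [0,0,0,0,0,0,0.575],
    [0,0,0,0,0,0,0.575],
    [0,0,0,0,0,0,0.575],
    [0,0,0,0,0,0,0.575]
  ]
}}

```text
clock: 20.07
position: [0.5985, 0.1708, 0.1447]
ee_rot: [1.879, -2.517, -0.0]
contact_force: [-0.4, 1.6, -0.5]
finger_gap: 0.049
finger_force: 0.1
```

Run:
```python
from h import *
delta((.5978,.1705,.15)); nut()
```

```text
pos [0.5985 0.1708 0.1447] tooly yaw 163.5 x yaw -106.5 q1,6 [ 0.161 -1.122] tz [-1.e-04  0.e+00 -1.e+00] t 20.07
shift units [ 0.02  0.02 -0.18] 
 t 20.07 nut top z 0.1572 bottom 0.1122 hole yaw -122.1 (dark 47 med 96 px 340,254) gap 0.0490 F [-0.4  1.6 -0.5] T [-0.02 -0.01  0.  ] n 3794
```

{"name": "jog_arm", "arguments": {
  "motion": [
    [0,0,0,0,0,1,0.575],
    [0,0,0,0,0,1,0.575],
    [0,0,0,0,0,1,0.575],
    [0,0,0,0,0,1,0.575],
    [0,0,0,0,0,1,0.575],
    [0,0,0,0,0,1,0.575],
    [0,0,0,0,0,1,0.575],
    [0,0,0,0,0,1,0.575]
  ]
}}

```text
clock: 20.78
position: [0.5982, 0.1709, 0.1445]
ee_rot: [0.899, -3.009, -0.001]
contact_force: [-0.8, 0.3, -1.5]
finger_gap: 0.0493
finger_force: 1.2
```

{"name": "jog_arm", "arguments": {
  "motion": [
    [0,0,0,0,0,1,0.575],
    [0,0,0,0,0,1,0.575],
    [0,0,0,0,0,1,0.575],
    [0,0,0,0,0,1,0.575],
    [0,0,0,0,0,1,0.575],
    [0,0,0,0,0,1,0.575],
    [0,0,0,0,0,1,0.575],
    [0,0,0,0,0,1,0.575]
  ]
}}

```text
clock: 21.45
position: [0.5982, 0.1711, 0.1445]
ee_rot: [-0.184, -3.136, -0.001]
contact_force: [-0.9, 1.1, -1.6]
finger_gap: 0.0492
finger_force: 1.0
```

{"name": "jog_arm", "arguments": {
  "motion": [
    [0,0,0,0,0,1,0.575],
    [0,0,0,0,0,1,0.575],
    [0,0,0,0,0,1,0.575],
    [0,0,0,0,0,1,0.575],
    [0,0,0,0,0,1,0.575],
    [0,0,0,0,0,1,0.575],
    [0,0,0,0,0,1,0.575],
    [0,0,0,0,0,1,0.575]
  ]
}}

```text
clock: 22.12
position: [0.5984, 0.171, 0.1446]
ee_rot: [-1.245, -2.884, -0.0]
contact_force: [-0.8, 1.3, -1.2]
finger_gap: 0.0496
finger_force: 1.2
```

{"name": "jog_arm", "arguments": {
  "motion": [
    [0,0,0,0,0,1,0.575],
    [0,0,0,0,0,1,0.575],
    [0,0,0,0,0,1,0.575],
    [0,0,0,0,0,1,0.575],
    [0,0,0,0,0,1,0.575],
    [0,0,0,0,0,1,0.575],
    [0,0,0,0,0,0,0.575],
    [0,0,0,0,0,0,0.575]
  ]
}}

```text
clock: 22.78
position: [0.5986, 0.1708, 0.1448]
ee_rot: [1.941, 2.47, 0.0]
contact_force: [0.2, 0.3, -0.3]
finger_gap: 0.0493
finger_force: 0.0
```

Run:
```python
from h import *
delta((.5978,.1705,.15)); nut("pics/w7.png")
```

```text
pos [0.5986 0.1708 0.1448] tooly yaw 13.7 x yaw 103.7 q1,6 [0.161 1.493] tz [ 1.e-04 -0.e+00 -1.e+00] t 22.78
shift units [-0.   -0.03 -0.17] 
 t 22.78 nut top z 0.1548 bottom 0.1098 hole yaw 22.3 (dark 32 med 88 px 371,297) gap 0.0493 F [ 0.2  0.3 -0.3] T [ 0.02 -0.04  0.01] n 3665
```

View pics/w7.png

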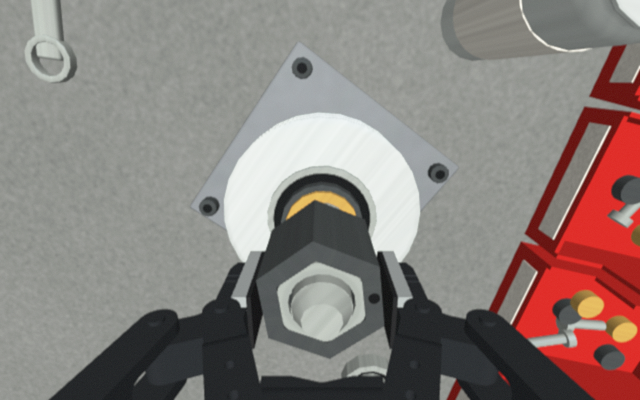

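The nut has turned about 318°, with the hole at (374,298), at yaw 22°. About 41° remains. I'll turn the tool to -19° and then grip to square it.

{"name": "jog_arm", "arguments": {
  "motion": [
    [0,0,0,0,0,0.93,0.575],
    [0,0,0,0,0,0.93,0.575],
    [0,0,0,0,0,0.93,0.575],
    [0,0,0,0,0,0.93,0.575],
    [0,0,0,0,0,0.93,0.575],
    [0,0,0,0,0,0.93,0.575],
    [0,0,0,0,0,0.92,0.575],
    [0,0,0,0,0,0,0.575]
  ]
}}

```text
clock: 23.5
position: [0.5985, 0.1707, 0.1447]
ee_rot: [-2.558, -1.823, 0.0]
contact_force: [-0.8, 0.0, -0.9]
finger_gap: 0.0492
finger_force: 0.1
```

{"name": "jog_arm", "arguments": {
  "motion": [
    [0,0,0,0,0,0,0.5],
    [0,0,0,0,0,0,0.3],
    [0,0,0,0,0,0,0.3],
    [0,0,0,0,0,0,0.3],
    [0,0,0,0,0,0,0.3],
    [0,0,0,0,0,0,0.3]
  ],
  "newtons": 40
}}

```text
clock: 24.0
position: [0.5986, 0.1708, 0.1449]
ee_rot: [2.556, 1.826, 0.0]
contact_force: [-1.7, 1.0, 5.7]
finger_gap: 0.0478
finger_force: 39.7
```

Run:
```python
from h import *
delta((.5978,.1705,.15)); nut("pics/w8.png")
```

```text
pos [0.5986 0.1708 0.1449] tooly yaw -18.9 x yaw 71.1 q1,6 [0.161 2.062] tz [ 2.e-04  1.e-04 -1.e+00] t 24.0
shift units [-0.02 -0.02 -0.17] 
 t 24.00 nut top z 0.1542 bottom 0.1092 hole yaw -4.7 (dark 33 med 88 px 373,294) gap 0.0478 F [-1.7  1.   5.7] T [-0.02  0.53 -0.03] n 3608
```

The grip left the nut a few degrees short of square: the gap is 47.8 mm and it has sunk 5.8 mm, about 350°. I'll turn the last few degrees while gripped.

{"name": "jog_arm", "arguments": {
  "motion": [
    [0,0,0,0,0,0.5,0.3],
    [0,0,0,0,0,0.5,0.3],
    [0,0,0,0,0,0.4,0.3],
    [0,0,0,0,0,0,0.3],
    [0,0,0,0,0,0,0.3]
  ],
  "newtons": 40
}}

```text
clock: 24.47
position: [0.5987, 0.1708, 0.1448]
ee_rot: [2.662, 1.668, 0.001]
contact_force: [-1.6, 0.1, 4.7]
finger_gap: 0.0479
finger_force: 39.0
```

Run:
```python
from h import *
delta((.5978,.1705,.15)); nut("pics/w9.png")
# hole angle relative to hexagon flats, independent of camera bias: fit hexagon on the top plane in w3 (reference) and now
c=cam("wrist"); im,d=vision.capture("wrist"); W=cloud(c,d); s=robot.sense(); p=s["position"]; R=Ro.from_rotvec(s["ee_rot"]).as_matrix()
Q=(W-p)@R; m=(abs(Q[...,2]+.0093)<.003)&(np.hypot(Q[...,0],Q[...,1])<.032)&(abs(Q[...,1])<.0215); P=Q[m]
# flats not touching the pads: edge points per y column -> outline x max/min vs y
for sg in(1,-1):
    ys=np.arange(-.018,.0181,.002); e=[(sg*P[abs(P[:,1]-y)<.001][:,0]*1).max() for y in ys]; e=np.array(e)
    for a in(ys<-.003,ys>.003): print(sg,"slope deg %.1f"%np.degrees(np.arctan(np.polyfit(ys[a],sg*e[a],1)[0])))
```

```text
pos [0.5987 0.1708 0.1448] tooly yaw -25.9 x yaw 64.1 q1,6 [0.161 2.183] tz [ 4.e-04  2.e-04 -1.e+00] t 24.47
shift units [-0.02 -0.02 -0.17] 
 t 24.47 nut top z 0.1541 bottom 0.1091 hole yaw -17.8 (dark 32 med 89 px 375,297) gap 0.0479 F [-1.6  0.1  4.7] T [ 0.08  0.29 -0.06] n 3561
1 slope deg 35.6
1 slope deg -22.2
-1 slope deg -22.8
-1 slope deg 36.4
```

The outline shows the nut 6.7° skewed in the jaws, with nut x at about -19.2°. That makes 359–360° turned and 5.9 mm sunk. I'll loosen, square the jaws to the nut without turning it, and grip it.

{"name": "jog_arm", "arguments": {
  "motion": [
    [0,0,0,0,0,0,0.6],
    [0,0,0,0,0,0,0.6],
    [0,0,0,0,0,-0.65,0.6],
    [0,0,0,0,0,-0.65,0.6],
    [0,0,0,0,0,0,0.5],
    [0,0,0,0,0,0,0.3],
    [0,0,0,0,0,0,0.3],
    [0,0,0,0,0,0,0.3]
  ],
  "newtons": 40
}}

```text
clock: 25.23
position: [0.5985, 0.1707, 0.1445]
ee_rot: [2.566, 1.813, -0.0]
contact_force: [1.9, -0.8, -1.5]
finger_gap: 0.0455
finger_force: 40.9
```

{"name": "jog_arm", "arguments": {
  "motion": [
    [0,0,0,0,0,0,0.3],
    [0,0,0,0,0,0,0.3],
    [0,0,0,0,0,0,0.3]
  ]
}}

```text
clock: 25.48
position: [0.5986, 0.1707, 0.1446]
ee_rot: [2.565, 1.814, -0.0]
contact_force: [1.4, -0.8, -1.2]
finger_gap: 0.0454
finger_force: 41.0
```

Run:
```python
from h import *
delta((.5978,.1705,.15)); nut("pics/w10.png")
c=cam("wrist"); im,d=vision.capture("wrist"); W=cloud(c,d); s=robot.sense(); p=s["position"]; R=Ro.from_rotvec(s["ee_rot"]).as_matrix()
Q=(W-p)@R; m=(abs(Q[...,2]+.0093)<.003)&(np.hypot(Q[...,0],Q[...,1])<.032)&(abs(Q[...,1])<.0215); P=Q[m]
for sg in(1,-1):
    ys=np.arange(-.018,.0181,.002); e=np.array([(sg*P[abs(P[:,1]-y)<.001][:,0]).max() for y in ys])
    print([round(np.degrees(np.arctan(np.polyfit(ys[a],sg*e[a],1)[0])),1) for a in(ys<-.003,ys>.003)])
```

```text
pos [0.5986 0.1707 0.1446] tooly yaw -19.5 x yaw 70.5 q1,6 [0.16  2.071] tz [-1.e-04 -1.e-04 -1.e+00] t 25.48
shift units [-0.01 -0.02 -0.18] 
 t 25.48 nut top z 0.1542 bottom 0.1092 hole yaw 155.9 (dark 17 med 88 px 260,306) gap 0.0454 F [ 1.4 -0.8 -1.2] T [-0.1  -0.27  0.03] n 3589
[np.float64(30.6), np.float64(-30.2)]
[np.float64(-30.0), np.float64(30.8)]
```

View pics/w10.png

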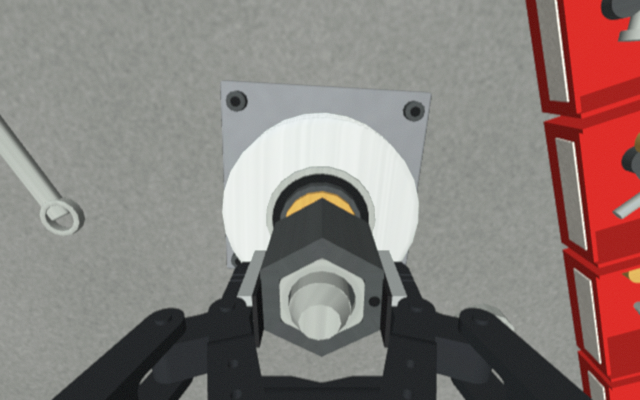

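The nut is held square with a 45.4 mm gap at 41 N. The oil hole is at (375,300), so nut x is about -19.5°, one turn on from where it dropped in. The nose is centred in the bore and the bottom is at 109 mm. I'm handing in.

```bash
python3 -c "
from cell import robot
print(robot.job_done())"
```

```text
the job is handed in; nothing more can be done
None
```

I handed in the job at about 25.5 s: the nut dropped into the thread on the backward turn, was then turned clockwise one turn (359–360° by my measurements, sinking about 5.9 mm), and is still held in the gripper at about 41 N; no verdict came back.

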